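Slide the reagent kit home in its lane

TASK

Push the blue reagent kit box across the rack's tray and down the lane with the blue floor strip, straight, until it rests against the end stop, then move clear. Neither the box nor the robot may touch the guide rails on the way. Slide the box gently by its walls with the fingertips or the outside of the fingers: do not grip, tip or lift it, do not touch its bottles, and leave the green kit and everything else on the bench as it stands.

Things in the scene. Friction and masses are not known exactly. Their poses are not given: they have to be found in the camera images.
- blue_kit: Blue open-topped box to be pushed, loose on the rack's tray: 96 mm long (x), 62 wide (y), 48 high, upright flat walls, 0.3 to 0.7 kg with its bottles, friction on the tray 0.5 to 0.7. Origin: centre of its underside, z up. Front end is +x; the rear end (-x) carries a white paper label. It starts on the apron, x within 0.45 rad of the lane direction.
- blue_kit_bottles: Six amber dropper bottles with black caps, fixed in the blue box in two rows of three, 23 mm in diameter; caps reach 72 mm above the box's underside; glass starts 6 mm in from the long walls' outer faces and 8 mm in from the end walls'. Same origin and axes as the blue box. Not to be touched.
- deck: Lane rack, fixed: grey metal tray, x -235 to +220 mm, y +-118 mm of its origin, flat top 14 mm above the bench. Origin: at bench height, midway between the lanes. x runs down the lanes to the end stop (robot's left to right), y across, z up. x -235 to +10 is an open apron; then two lanes, centred at y = +48 and -48, to a steel stop plate 35 mm high over the tray, its face at x = +205.
- rails: Three aluminium guide rails on the tray; same origin and axes as the rack. Bars 12 mm wide, 16 mm high over the tray, from x = +10 mm (black end caps, the lane mouths) to +205 mm, centred at y = -96, 0 and +96 mm. Each lane is 84 mm clear between rails: a 62 mm box in the middle has 11 mm on each side. Not to be touched.
- blue_liner: The wanted lane: flat blue strip 70 mm wide on the lane floor and a blue tag on the stop (either lane). Origin: on the tray's top, on the lane's centre line, where the blue box's origin stands when it touches the stop; x down the lane like the rack's x, z up. The stop's face is 48 mm farther along x; the lane's mouth is at x = -147 mm.
- green_liner: The other lane: green strip and tag, same measures and axes as the blue one. It is taken by the green kit.
- green_kit: A green box of the same make and size with the same bottles, loose, already standing in the green lane near the stop. A bystander. Origin: centre of its underside; x down the lane.
- amber_bottle: Bystander: amber glass bottle, 60 mm in diameter, 125 mm high, loose, to the right of the rack. Origin: centre of its underside.
- wash_bottle: Bystander: white wash bottle with red collar and a bent spout, 68 mm in diameter, 200 mm high, spout reaching 60 mm from its axis, loose, to the right of the rack. Origin: centre of its underside.
- beaker: Bystander: glass beaker, 78 mm in diameter, 95 mm high, loose, to the left. Origin: centre of its underside.
- basin: Bystander: empty clear plastic basin, 270 by 220 mm (x, y), 110 mm high, loose, to the left. Origin: centre of its underside.
- highlighter: Bystander: purple highlighter pen lying flat, 118 by 22 mm, 14 mm high, loose, to the right. Origin: on the bench, 42 mm from its blunt end.
Things that resemble listed ones, but are neither listed nor needed, are in the scene too. There is more than one size of the blue_kit; the job needs the largest.

How it is judged:
On the way:
1. the blue box stands in the mouth of the blue lane, between its rails (x of blue_kit in the frame of blue_liner between -0.155 and -0.06 m and y of blue_kit in the frame of blue_liner between -0.012 and 0.012 m and angle between the x axis of blue_kit and the x axis of blue_liner, either way round below 0.2 rad), for 0.1 s.
At the end, for the whole second after the job is handed in: The blue box stands flat and at rest in the blue lane, its front end within 5 mm of the end stop, within 0.12 rad of straight, clear of both rails (x of blue_kit in the frame of blue_liner between -0.005 and 0.003 m and y of blue_kit in the frame of blue_liner between -0.011 and 0.011 m and z of blue_kit in the frame of blue_liner between -0.003 and 0.004 m and angle between the x axis of blue_kit and the x axis of blue_liner, either way round below 0.12 rad and angle between blue_kit's own z axis and vertical below 0.05 rad and linear speed of blue_kit below 0.01 m/s and not (contact force between blue_kit and rails above 0.2 N)); the robot touches nothing.
It fails at once if the blue box or the robot touches a guide rail (contact force between any of blue_kit, the fingers, the arm and rails above 0.2 N).
It fails at once if the blue box is lifted (more than 6 mm), tipped, gripped or shoved hard (more than 35 N from the fingers) (z of blue_kit in the frame of deck above 0.02 m or angle between blue_kit's own z axis and vertical above 0.15 rad or contact force between the fingers and blue_kit above 35 N).
It fails at once if the bottles in the blue box are touched (contact force between any of the fingers, the arm and blue_kit_bottles above 0.5 N).
It fails at once if the green kit is moved (more than 6 mm) (distance of green_kit from where it was at the start of the episode above 0.006 m).
It fails at once if another bystander is moved (more than 15 mm) or tipped (distance of any of amber_bottle, wash_bottle, beaker, basin, highlighter from where it was at the start of the episode above 0.015 m or angle between any of amber_bottle, wash_bottle, beaker, basin's own z axis and vertical above 0.25 rad).
It also fails if it takes over 72 s, if anything falls off the work surface, if the arm or the gripper's body presses on something with over 40 N, if the wrist force passes 120 N, or if a joint passes its speed limit or range.

ROBOT

A 6-joint arm with a two-finger parallel gripper is mounted at the origin on the work surface. World frame = base frame: x ahead of the robot, y to its left, z up, the work surface at z = 0. Lengths are in m, angles in rad, forces in N, time in s.
With the tool pointing down it reaches from about 0.35 to 0.85 m from the base axis. Payload 8.1 kg.
Tool frame: the origin (TCP) lies at the centre of the arm's flange, where the gripper is bolted on; the fingertips stand 186 mm ahead of it and the grasp point (between the pads) lies 167 mm ahead of it; z points along the fingers, y is the line along which they close (so a half turn about z gives the same grasp; the last joint's range is limited). The gripper opens to 93 mm and grips with 3 to 60 N. Pads are 15 mm wide; open, the fingers measure 128 mm over their backs; the gripper's body (75 mm by 188 mm) begins 65 mm behind the grasp point.
Start: joints at [-1.407, 0.13, 1.488, -0, 1.523, -0.085], TCP at [0.148, -0.582, 0.405] pointing down, gripper open.
Joint ranges: [-2.96, 2.96], [-0.89, 2.26], [0.02, 2.5], [-1.34, 4.48], [0, 2.73], [-2.66, 2.66]. Speed limits (rad/s): [2.39, 2.39, 2.79, 3.14, 3.14, 3.14].

INTERFACE

Orientations are given as a rotation vector (axis times angle).
In Python, from plant import read_state, read_camera, camera_params, robot gives the robot as it stands.
- The arm moves only by the tool carry_out, never from a script. Its argument "targets" is a list of rows, each an object of numbers: "hand": the opening in per cent of the stroke, from 0 (shut) to 100 (fully open); "x", "y", "z": the shift along the tool's x, y, z in m; "ax", "ay", "az": the turn, a rotation vector about the tool's x, y, z in rad. In form: [{"hand": .., "x": .., "y": .., "z": .., "ax": .., "ay": .., "az": ..}, ...]. A call has 1 to 8 rows; each row is the pose to reach, as a shift and turn from the pose commanded when the call began, along the tool's axes at that moment; what a row does not reach only later rows make up. A row lasts 1/8 s, in which the tool goes at most 62.5 mm and 10.7 degrees, less where a joint would pass 70% of its speed; a pose out of reach is approached as far as the arm can. A call with a gripper value outside its range is refused whole. The fingers move at their own pace and stop on an object; "newtons" is the grip in N (left out, the last holds). Time passes only in rows, so rows that repeat a pose let the fingers close. It gives the time, the measured TCP pose, the force, the opening and the grip force at its end, in the units of the state.
- read_state(): the state, without advancing time (a new reading comes with each control period).
- read_camera(name): name is "scene" or "top"; returns (picture, depth): 400x640x3 uint8, blue, green, red; 400x640 float32, m along the optical axis (not along the pixel's ray), 0 where there is no reading.
- camera_params(name): a dict with "fx", "fy", "cx", "cy" (pixels), "k1" (the pictures are not rectified: a ray, as slopes to the right and down, at radius r is drawn at 1 + k1 r^2 times it, then the intrinsics apply), "position" and "rotation" of the camera in the world. Camera axes: x right, y up, looking along -z (the intrinsics and any distortion apply to the point x, -y, -z); pixel columns grow to the right and rows downward; lengths in m; the calibration is good to about 2 mm. A picture is of the moment at which its call begins. camera_params takes no time and is no camera call.
- robot.close_job(): hands the job in; it is judged then, once.
The state is a dict: "t": time; "q": joint angles; "dq": joint speeds; "joint_torque": joint torques, N m; "tool_pos": TCP position; "orientation": TCP orientation; "force": force on the tool from outside, world axes, zero at the start; "wrist_torque": the same for the moment, N m; "opening": finger opening in m; "gripper_force": force on a finger pad.
Only numpy, scipy, OpenCV 4.12 (cv2) and the standard library are available. Lean on these libraries where they do the work, as an engineer would, in place of code of your own. Each camera call takes 0.05 s, during which the arm holds its last target. There are 200 camera calls.

## Working session

There is one attempt and no reset: what is moved stays moved. The work goes in short steps, Python scripts to look and compute and a tool call to move; the robot and the scene stay as the last step left them, time stands still between calls to the robot, and variables do not carry over. Pictures are saved under pics/ and viewed, at most 10 in all, crops included, and the job is handed in when it is done.

Besides the shell and the picture viewer there is one more tool, called after ">>>" as name(argument=value, ...) on one line, values as JSON. carry_out: Moves the arm, as the interface text tells. Its arguments: {"type":"object","properties":{"targets":{"type":"array","items":{"type":"object","properties":{"hand":{"type":"number"},"x":{"type":"number"},"y":{"type":"number"},"z":{"type":"number"},"ax":{"type":"number"},"ay":{"type":"number"},"az":{"type":"number"}}}},"newtons":{"type":"number"}},"required":["targets"]}

```bash
mkdir -p pics
python3 - <<'E'
from plant import *
import cv2,numpy as np
np.set_printoptions(precision=4,suppress=True)
for n in("scene","top"):
    p,d=read_camera(n); cv2.imwrite(f"pics/{n}0.png",p); np.savez(f"{n}0.npz",p=p,d=d)
    c=camera_params(n); print(n,c)
print(read_state())
E
```

```text
scene {'fx': 363.47849561826206, 'fy': 363.47849561826206, 'cx': 322.6858043990881, 'cy': 198.27672835378922, 'k1': 0.0075534563226140276, 'position': array([1.1308, 0.537 , 0.6672]), 'rotation': array([0.4591, 1.0228, 2.1072])}
top {'fx': 398.64511948719223, 'fy': 398.64511948719223, 'cx': 315.2613140862062, 'cy': 208.9440870558206, 'k1': -0.04077994994368992, 'position': array([0.3176, 0.0047, 1.171 ]), 'rotation': array([ 0.1709, -0.1553, -1.4884])}
{'t': 0.1, 'q': array([-1.4074,  0.1311,  1.4892,  0.    ,  1.523 , -0.0854]), 'dq': array([ 0.0006, -0.0013, -0.0037,  0.0001,  0.0008,  0.0003]), 'joint_torque': array([  0.0012, -56.1343, -49.3097,   0.0769,   0.0291,  -0.    ]), 'tool_pos': array([ 0.1477, -0.5813,  0.4038]), 'orientation': array([-3.1157, -0.3895,  0.0001]), 'force': array([-0.7178, -0.0941,  0.0269]), 'wrist_torque': array([-0.0117,  0.0272,  0.0141]), 'gripper_force': 0.0, 'opening': 0.09317829916191474}
```

View pics/top0.png

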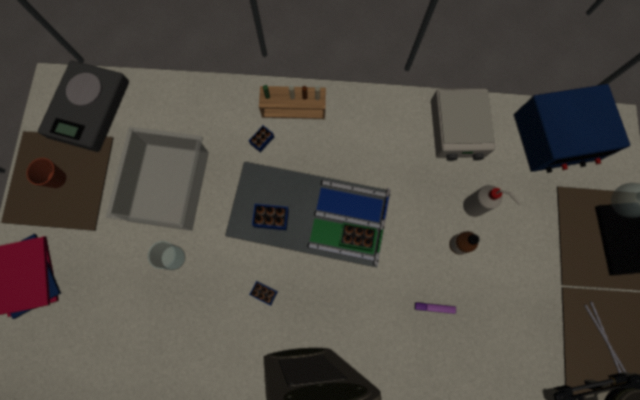

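View pics/scene0.png

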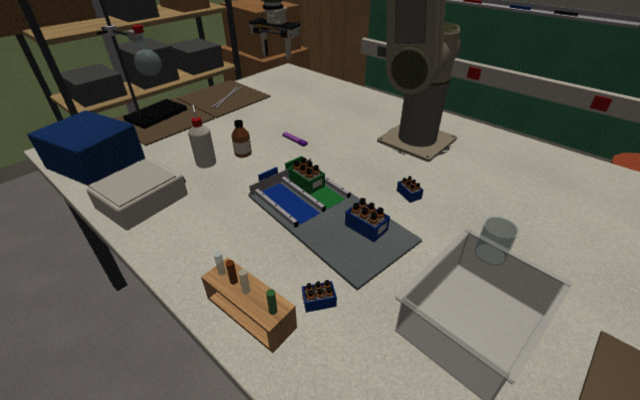

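The candidates for the blue kit in the top view are the box on the tray at (270,217), a small one at (261,138) and a small one at (263,292). The box on the tray fits: it is the largest and stands on the apron. The blue lane is the far one, with its strip at (352,206), and the green kit is at (358,236). Next I'll confirm with a crop and measure.

```bash
cat > h.py <<'E'
from plant import *
import cv2,numpy as np
from scipy.spatial.transform import Rotation as R
np.set_printoptions(precision=4,suppress=True)
def rays(n,uv):
    c=camera_params(n); uv=np.float64(uv).reshape(-1,1,2)
    K=np.array([[c['fx'],0,c['cx']],[0,c['fy'],c['cy']],[0,0,1]])
    s=cv2.undistortPoints(uv,K,np.array([c['k1'],0,0,0,0]))[:,0]
    d=np.c_[s[:,0],-s[:,1],-np.ones(len(s))]
    return c['position'],R.from_rotvec(c['rotation']).apply(d)
def plane(n,uv,z):
    o,d=rays(n,uv); return o+d*((z-o[2])/d[:,2])[:,None]
def rect(pts):
    (c,s,a)=cv2.minAreaRect(np.float32(pts[:,:2]*1000)); b=cv2.boxPoints((c,s,a))
    e=b[1]-b[0],b[2]-b[1]; e=max(e,key=np.linalg.norm); e=e/np.linalg.norm(e)
    if e[1]>0:e=-e
    return np.array(c)/1000,np.array(s),np.arctan2(e[1],e[0])
def big(m,roi):
    k=np.zeros_like(m); x0,y0,x1,y1=roi; k[y0:y1,x0:x1]=m[y0:y1,x0:x1]
    cs,_=cv2.findContours(k,cv2.RETR_EXTERNAL,cv2.CHAIN_APPROX_NONE)
    return max(cs,key=cv2.contourArea)[:,0]
E
python3 - <<'E'
from h import *
f=np.load('top0.npz'); p=f['p'];d=f['d']
cv2.imwrite('pics/crop1.png',cv2.resize(cv2.convertScaleAbs(p[120:310,220:400],alpha=1.8),None,fx=3,fy=3,interpolation=cv2.INTER_CUBIC))
hsv=cv2.cvtColor(p,cv2.COLOR_BGR2HSV)
blue=cv2.inRange(hsv,(100,120,30),(130,255,255))
for nm,roi,z in(("strip",(305,175,395,235),.014),("kit",(240,195,300,235),.062)):
    c=big(blue,roi); print(nm,rect(plane('top',c,z)),c.min(0),c.max(0))
g=cv2.inRange(hsv,(50,120,20),(80,255,255)); c=big(g,(300,200,395,265)); print('green',rect(plane('top',c,.014)))
# heights by depth
v,u=np.mgrid[0:400,0:640]; o,r=rays('top',np.c_[u.ravel(),v.ravel()]); P=(o+r*d.ravel()[:,None]).reshape(400,640,3)
for q in((300,190),(260,190),(350,205),(270,217),(350,260),(352,183),(345,218),(200,320)): print(q,P[q[1],q[0]],p[q[1],q[0]])
b=P[200:232,245:296]; m=(b[...,2]>.05)&(b[...,2]<.067); print('kit rim pts',m.sum(),rect(b[m]))
E
```

```text
strip (array([ 0.5848, -0.0748]), array([190.1136,  68.3769]), np.float32(-1.698353)) [317 188] [382 221]
kit (array([0.5217, 0.1517]), array([97.2057, 65.4744]), np.float32(-1.5897574)) [252 204] [287 229]
green (array([ 0.4898, -0.0623]), array([186.8089,  70.4084]), np.float32(-1.6682814))
(300, 190) [0.6184 0.0761 0.0117] [53 55 53]
(260, 190) [0.6094 0.1961 0.0115] [53 55 53]
(350, 205) [ 0.582  -0.0758  0.0195] [71 34 16]
(270, 217) [0.5152 0.1476 0.089 ] [11 18 29]
(350, 260) [ 0.4206 -0.0858  0.0146] [57 60 58]
(352, 183) [ 0.6512 -0.0782  0.015 ] [63 68 68]
(345, 218) [ 0.539  -0.0626  0.0337] [79 79 80]
(200, 320) [ 0.2177  0.3307 -0.0049] [ 96 108 112]
kit rim pts 249 (array([0.5263, 0.1529]), array([97.1296, 62.8471]), np.float32(-1.587423))
```

View pics/crop1.png

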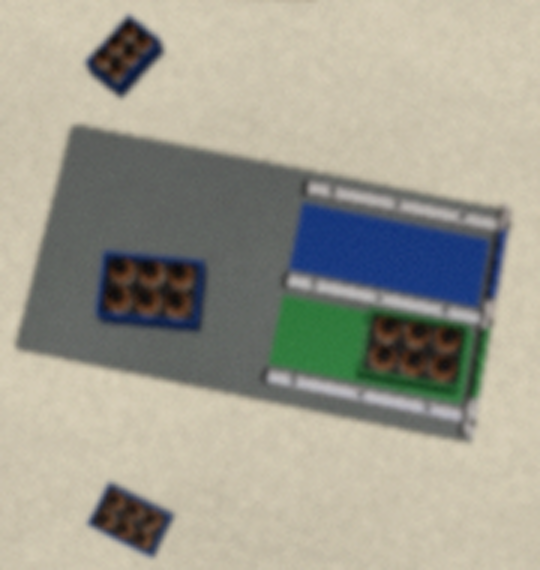

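The crop confirms the target: the box on the tray at crop (152,290) is clearly larger than the two lookalikes at (125,55) and (130,520). Now the rack pose from the tray edges, checked in both cameras.

Run:
```python
from h import *
from scipy.optimize import least_squares
# tray edges: strongest gradient across coarse edges, subpixel, in each camera
def edge(p,a,b,n=40,w=5):
    g=cv2.GaussianBlur(cv2.cvtColor(p,cv2.COLOR_BGR2GRAY),(0,0),1).astype(np.float32)
    a,b=np.float64(a),np.float64(b); t=(b-a)/np.linalg.norm(b-a); nn=np.array([-t[1],t[0]])
    s=np.arange(-w,w+.01,.25); out=[]
    for f in np.linspace(.06,.94,n):
        q=a+f*(b-a)+s[:,None]*nn
        v=cv2.remap(g,np.float32(q[:,0])[None],np.float32(q[:,1])[None],cv2.INTER_LINEAR)[0]
        out.append(q[np.argmax(abs(np.gradient(v)))])
    return np.array(out)
def line(P):
    c=P[:,:2].copy()
    for _ in range(4):
        m=c.mean(0); t=np.linalg.svd(c-m)[2][0]; n=np.array([-t[1],t[0]]); r=abs((c-m)@n); c=c[r<max(2*np.median(r),.0006)]
    if t[1]>0:t=-t
    return m,t,np.arctan2(t[1],t[0]),len(c)
def inter(l1,l2):
    k=np.linalg.solve(np.c_[l1[1],-l2[1]],l2[0]-l1[0]); return l1[0]+k[0]*l1[1]
T=lambda u,v:(220+u/3,120+v/3)
f=np.load('top0.npz'); p=f['p']
L=line(plane('top',edge(p,T(75,125),T(18,348)),.014))
F=line(plane('top',edge(p,T(75,125),T(285,163)),.014))
N=line(plane('top',edge(p,T(18,348),T(450,437)),.014))
S=line(plane('top',edge(p,T(310,203),T(485,230),w=3),.014))
for k,l in dict(L=L,F=F,N=N,stripfar=S).items(): print(k,l[2],l[0],l[3])
cf,cn=inter(L,F),inter(L,N); print('top corners',cf,cn,np.linalg.norm(cf-cn))
m=(cf+cn)/2; 
for a in (N[2],F[2],L[2]+np.pi/2): 
  x=np.array([np.cos(a),np.sin(a)]); print('deck origin',a,m+.235*x)
# scene camera
f=np.load('scene0.npz'); q=f['p']
L2=line(plane('scene',edge(q,(421,239),(358,283)),.014))
F2=line(plane('scene',edge(q,(358,283),(300,232)),.014))
N2=line(plane('scene',edge(q,(421,239),(388,216)),.014))
for k,l in dict(L2=L2,F2=F2,N2=N2).items(): print(k,l[2],l[0],l[3])
print('scene corners',inter(L2,F2),inter(L2,N2))
hsv=cv2.cvtColor(q,cv2.COLOR_BGR2HSV); b=cv2.inRange(hsv,(100,110,20),(130,255,255))
c=big(b,(340,195,392,240)); c=cv2.convexHull(c); print(cv2.approxPolyDP(c,1.5,True)[:,0].tolist())
cv2.imwrite('pics/crop2.png',cv2.resize(cv2.convertScaleAbs(q[150:290,240:430],alpha=2),None,fx=4,fy=4,interpolation=cv2.INTER_CUBIC))
```

```text
L -0.12597477950106326 [0.5861 0.27  ] 30
F -1.7033773425395538 [0.6821 0.14  ] 31
N -1.6952135504779915 [0.4342 0.0629] 24
stripfar -1.6930897236510007 [ 0.63   -0.0801] 35
top corners [0.6976 0.2559] [0.462  0.2858] 0.23742270929975887
deck origin -1.6952135504779915 [0.5506 0.0377]
deck origin -1.7033773425395538 [0.5487 0.0379]
deck origin 1.4448215472938333 [0.6093 0.504 ]
L2 -0.12987214375091577 [0.5931 0.274 ] 32
F2 -1.7026883062268607 [0.684  0.1498] 37
N2 -1.6953053434529457 [0.462  0.2367] 22
scene corners [0.6986 0.2602] [0.4687 0.2902]
[[346, 210], [351, 207], [387, 215], [389, 217], [387, 229], [376, 239], [370, 239], [346, 225]]
```

View pics/crop2.png

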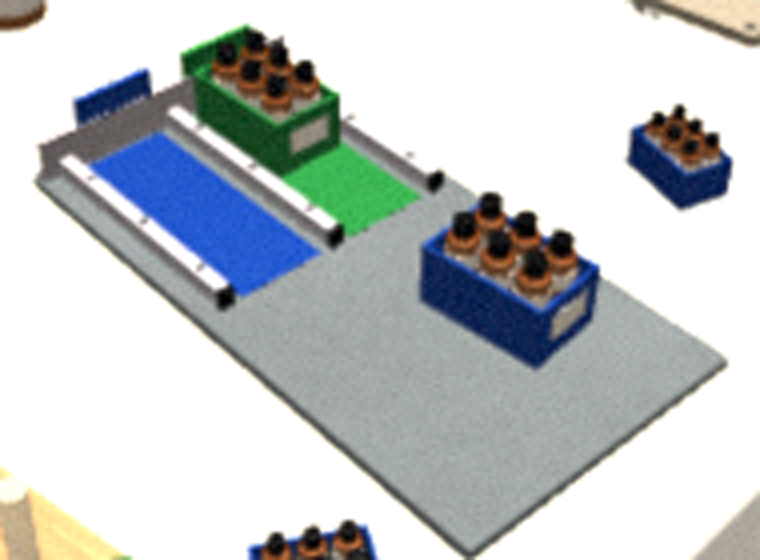

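The crop shows the white label at crop (570,315), on the end away from the stop. So the kit's +x already points down the lane, 0.11 rad off it.

- **Rack:** origin is about (0.5495, 0.038) with lane direction -1.698 rad. The strip's centre agrees to 1 mm.
- **Kit in rack frame:** about (-0.111, -0.038). It needs +86 mm sideways and then about 268 mm forward.

Plan: push the near long wall sideways with two spread fingertips, then push the rear end down the lane.

>>> carry_out(targets=[{"hand": 43, "x": 0.333, "y": -0.206, "z": 0, "az": 0.376}, {"hand": 43, "x": 0.333, "y": -0.206, "z": 0, "az": 0.376}, {"hand": 43, "x": 0.333, "y": -0.206, "z": 0, "az": 0.376}, {"hand": 43, "x": 0.333, "y": -0.206, "z": 0, "az": 0.376}, {"hand": 43, "x": 0.333, "y": -0.206, "z": 0, "az": 0.376}, {"hand": 43, "x": 0.333, "y": -0.206, "z": 0, "az": 0.376}, {"hand": 43, "x": 0.333, "y": -0.206, "z": 0, "az": 0.376}, {"hand": 43, "x": 0.333, "y": -0.206, "z": 0, "az": 0.376}])

```text
schema error: expected keys hand, x, y, z, ax, ay, az
```

```bash
cat >> h.py <<'E'
O=np.array([.5495,.038]);A=-1.698
ex=np.array([np.cos(A),np.sin(A)]);ey=np.array([-ex[1],ex[0]])
def st():
    s=read_state(); M=R.from_rotvec(s['orientation']).as_matrix(); D=s['tool_pos'][:2]-O
    print('t',s['t'],'pos',s['tool_pos'],'tooly',np.arctan2(M[1,1],M[0,1]),'deck xy',D@ex,D@ey,'tilt',M[:,2],'F',s['force'],'open',s['opening'],'q',s['q']); return s,M
def go(xd,yd,z,yaw):  # TCP target in deck frame, tool y's world angle -> shift in tool axes
    s,M=st(); w=np.r_[O+xd*ex+yd*ey,z]; N=np.c_[[np.sin(-yaw),np.cos(yaw),0],[np.cos(yaw),np.sin(yaw),0],[0,0,-1]]
    N[:,0]=np.cross(N[:,1],N[:,2]); print('shift',M.T@(w-s['tool_pos']),'rot',R.from_matrix(M.T@N).as_rotvec())
def kit(name):
    p,d=read_camera('top'); np.savez(name,p=p,d=d)
    v,u=np.mgrid[0:400,0:640]; o,r=rays('top',np.c_[u.ravel(),v.ravel()]); P=(o+r*d.ravel()[:,None]).reshape(400,640,3)
    hsv=cv2.cvtColor(p,cv2.COLOR_BGR2HSV); b=cv2.inRange(hsv,(100,120,20),(130,255,255))>0
    D=P[...,:2]-O; xd,yd=D@ex,D@ey; z=P[...,2]
    m=b&(z>.05)&(z<.069)&(xd>-.235)&(xd<.204)&(abs(yd)<.12)
    c,s,a=rect(P[m]); print('kit n',m.sum(),'size',s,'deck',(c-O)@ex,(c-O)@ey,'ang',a-A); return p
E
python3 -c "
from h import *
go(-.111,-.113,.405,A); go(-.111,-.113,.212,A)"
```

```text
t 0.1 pos [ 0.1477 -0.5813  0.4038] tooly -1.3220301571315867 deck xy 0.6652803654561327 -0.31997130597269824 tilt [-0.0003  0.0016 -1.    ] F [-0.7178 -0.0941  0.0269] open 0.09317829916191474 q [-1.4074  0.1311  1.4892  0.      1.523  -0.0854]
shift [ 0.4775 -0.6461 -0.0001] rot [-0.0017  0.0002  0.376 ]
t 0.1 pos [ 0.1477 -0.5813  0.4038] tooly -1.3220301571315867 deck xy 0.6652803654561327 -0.31997130597269824 tilt [-0.0003  0.0016 -1.    ] F [-0.7178 -0.0941  0.0269] open 0.09317829916191474 q [-1.4074  0.1311  1.4892  0.      1.523  -0.0854]
shift [ 0.4775 -0.6457  0.1929] rot [-0.0017  0.0002  0.376 ]
```

>>> carry_out(targets=[{"hand": 43, "x": 0.333, "y": -0.206, "z": 0, "ax": 0, "ay": 0, "az": 0.376}, {"hand": 43, "x": 0.333, "y": -0.206, "z": 0, "ax": 0, "ay": 0, "az": 0.376}, {"hand": 43, "x": 0.333, "y": -0.206, "z": 0, "ax": 0, "ay": 0, "az": 0.376}, {"hand": 43, "x": 0.333, "y": -0.206, "z": 0, "ax": 0, "ay": 0, "az": 0.376}, {"hand": 43, "x": 0.333, "y": -0.206, "z": 0, "ax": 0, "ay": 0, "az": 0.376}, {"hand": 43, "x": 0.333, "y": -0.206, "z": 0, "ax": 0, "ay": 0, "az": 0.376}, {"hand": 43, "x": 0.333, "y": -0.206, "z": 0, "ax": 0, "ay": 0, "az": 0.376}, {"hand": 43, "x": 0.333, "y": -0.206, "z": 0, "ax": 0, "ay": 0, "az": 0.376}])

```text
t: 1.1
tool_pos: [0.4206, -0.2986, 0.4043]
orientation: [-3.135, 0.195, 0.001]
force: [-0.1, -0.0, 0.3]
opening: 0.0401
gripper_force: 0.0
```

```bash
python3 -c "
from h import *
go(-.111,-.113,.405,A)"
```

```text
t 1.1 pos [ 0.4206 -0.2986  0.4043] tooly -1.6949384744785168 deck xy 0.35026160434045583 -0.08518646485133068 tilt [-0.0005  0.0005 -1.    ] F [-0.0837 -0.0038  0.2628] open 0.04009832672836203 q [-0.7169 -0.0981  1.7199  0.      1.5205  0.9781]
shift [-0.0264 -0.4613 -0.0005] rot [-0.0004  0.0006  0.0031]
```

>>> carry_out(targets=[{"hand": 43, "x": -0.026, "y": -0.461, "z": 0, "ax": 0, "ay": 0, "az": 0.003}, {"hand": 43, "x": -0.026, "y": -0.461, "z": 0, "ax": 0, "ay": 0, "az": 0.003}, {"hand": 43, "x": -0.026, "y": -0.461, "z": 0, "ax": 0, "ay": 0, "az": 0.003}, {"hand": 43, "x": -0.026, "y": -0.461, "z": 0, "ax": 0, "ay": 0, "az": 0.003}, {"hand": 43, "x": -0.026, "y": -0.461, "z": 0, "ax": 0, "ay": 0, "az": 0.003}, {"hand": 43, "x": -0.026, "y": -0.461, "z": 0, "ax": 0, "ay": 0, "az": 0.003}, {"hand": 43, "x": -0.026, "y": -0.461, "z": 0, "ax": 0, "ay": 0, "az": 0.003}, {"hand": 43, "x": -0.026, "y": -0.461, "z": 0, "ax": 0, "ay": 0, "az": 0.003}])

```text
t: 2.1
tool_pos: [0.4524, 0.1624, 0.4045]
orientation: [-3.135, 0.202, 0.001]
force: [0.0, -1.1, -0.7]
opening: 0.0402
gripper_force: 0.0
```

```bash
python3 -c "
from h import *
go(-.111,-.113,.212,A)
p,d=read_camera('scene'); cv2.imwrite('pics/s1.png',cv2.convertScaleAbs(p[60:360,200:560],alpha=2))"
```

```text
t 2.1 pos [0.4524 0.1624 0.4045] tooly -1.6993054910452239 deck xy -0.1111050840592437 -0.11213753839303706 tilt [-0.0003  0.0001 -1.    ] F [ 0.0476 -1.0588 -0.681 ] open 0.04022722300126692 q [ 0.2379 -0.1976  1.8093  0.0002  1.5302  1.9372]
shift [-0.0008  0.0001  0.1925] rot [-0.0001  0.0003 -0.0013]
```

View pics/s1.png

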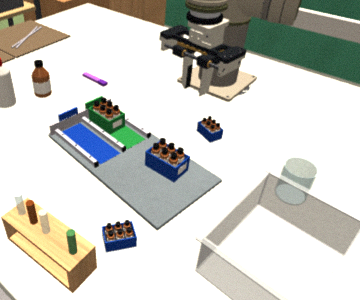

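The picture shows the open fingers at crop (190,80) and (208,95), above the near side of the rack and clear of everything. Descending.

>>> carry_out(targets=[{"hand": 43, "x": 0, "y": 0, "z": 0.05, "ax": 0, "ay": 0, "az": 0}, {"hand": 43, "x": 0, "y": 0, "z": 0.1, "ax": 0, "ay": 0, "az": 0}, {"hand": 43, "x": 0, "y": 0, "z": 0.15, "ax": 0, "ay": 0, "az": 0}, {"hand": 43, "x": 0, "y": 0, "z": 0.18, "ax": 0, "ay": 0, "az": 0}, {"hand": 43, "x": 0, "y": 0, "z": 0.192, "ax": 0, "ay": 0, "az": 0}, {"hand": 43, "x": 0.008, "y": 0, "z": 0.192, "ax": 0, "ay": 0, "az": 0}, {"hand": 43, "x": 0.014, "y": 0, "z": 0.192, "ax": 0, "ay": 0, "az": 0}, {"hand": 43, "x": 0.02, "y": 0, "z": 0.192, "ax": 0, "ay": 0, "az": 0}])

```text
t: 3.15
tool_pos: [0.4738, 0.1581, 0.2144]
orientation: [-3.134, 0.205, -0.004]
force: [-0.3, -0.3, 0.5]
opening: 0.0402
gripper_force: 0.0
```

```bash
python3 -c "
from h import *
st();p=kit('k1.npz')
cv2.imwrite('pics/t1.png',cv2.resize(cv2.convertScaleAbs(p[120:310,220:400],alpha=1.8),None,fx=3,fy=3))"
```

```text
t 3.15 pos [0.4738 0.1581 0.2144] tooly -1.7011961754763407 deck xy -0.10951335359803885 -0.0903673843503163 tilt [ 0.0029  0.0006 -1.    ] F [-0.2593 -0.343   0.4974] open 0.04016036324359837 q [ 0.2194  0.0423  1.9469 -0.      1.1495  1.9206]
kit n 27 size [60.1804 12.1387] deck -0.06695625595400131 -0.03369514278893173 ang -1.3387945
```

View pics/t1.png

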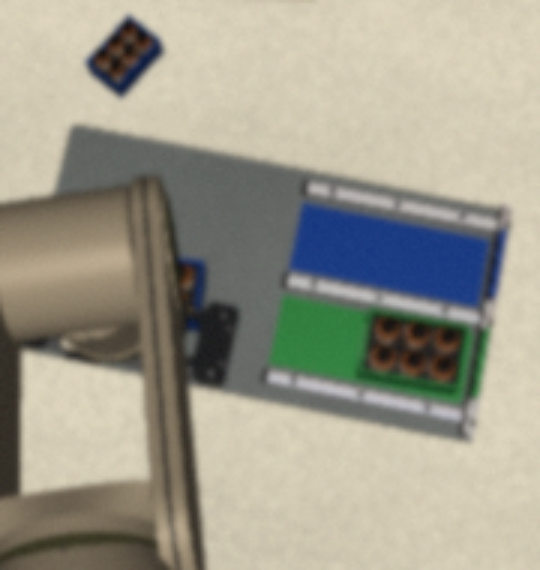

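The arm hides the kit from the top camera while it pushes: only the kit's right end shows, at crop (190,285). I'll push, then back off to look.

>>> carry_out(targets=[{"hand": 43, "x": 0.006, "y": 0, "z": 0, "ax": 0, "ay": 0, "az": 0}, {"hand": 43, "x": 0.012, "y": 0, "z": 0, "ax": 0, "ay": 0, "az": 0}, {"hand": 43, "x": 0.018, "y": 0, "z": 0, "ax": 0, "ay": 0, "az": 0}, {"hand": 43, "x": 0.024, "y": 0, "z": 0, "ax": 0, "ay": 0, "az": 0}, {"hand": 43, "x": 0.03, "y": 0, "z": 0, "ax": 0, "ay": 0, "az": 0}, {"hand": 43, "x": 0.036, "y": 0, "z": 0, "ax": 0, "ay": 0, "az": 0}, {"hand": 43, "x": 0.042, "y": 0, "z": 0, "ax": 0, "ay": 0, "az": 0}, {"hand": 43, "x": 0.048, "y": 0, "z": 0, "ax": 0, "ay": 0, "az": 0}])

```text
t: 4.2
tool_pos: [0.5203, 0.1518, 0.2126]
orientation: [3.135, -0.204, -0.0]
force: [-4.2, 1.0, 1.2]
opening: 0.04
gripper_force: 1.9
```

```bash
python3 -c "
from h import *
st()
p,d=read_camera('scene'); cv2.imwrite('pics/s2.png',cv2.resize(cv2.convertScaleAbs(p[120:290,240:440],alpha=2),None,fx=3,fy=3))"
```

```text
t 4.2 pos [0.5203 0.1518 0.2126] tooly -1.701075494595628 deck xy -0.10913031539089255 -0.043428818005753995 tilt [-0.0001 -0.0001 -1.    ] F [-4.245   1.0244  1.2386] open 0.04000543979789938 q [ 0.1892  0.1565  1.8277 -0.0001  1.1575  1.8904]
```

View pics/s2.png

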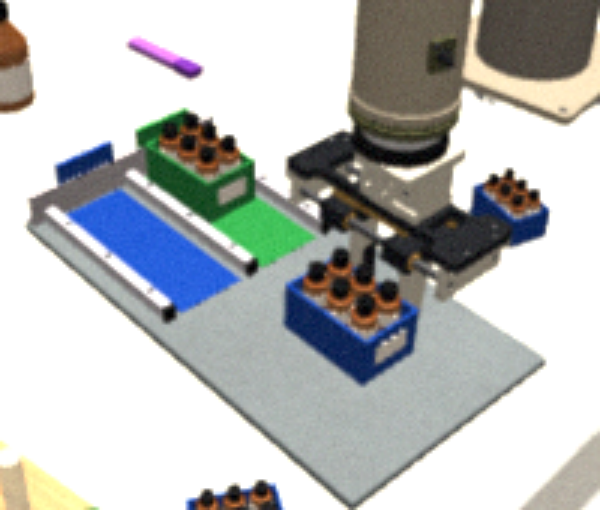

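The box is upright and flush against both fingertips, at about 4 N. It has slid across to crop (350,320). Continuing sideways.

>>> carry_out(targets=[{"hand": 43, "x": 0.007, "y": 0, "z": 0, "ax": 0, "ay": 0, "az": 0}, {"hand": 43, "x": 0.014, "y": 0, "z": 0, "ax": 0, "ay": 0, "az": 0}, {"hand": 43, "x": 0.021, "y": 0, "z": 0, "ax": 0, "ay": 0, "az": 0}, {"hand": 43, "x": 0.028, "y": 0, "z": 0, "ax": 0, "ay": 0, "az": 0}, {"hand": 43, "x": 0.035, "y": 0, "z": 0, "ax": 0, "ay": 0, "az": 0}, {"hand": 43, "x": 0.041, "y": 0, "z": 0, "ax": 0, "ay": 0, "az": 0}, {"hand": 43, "x": 0.046, "y": 0, "z": 0, "ax": 0, "ay": 0, "az": 0}, {"hand": 43, "x": 0.05, "y": 0, "z": 0, "ax": 0, "ay": 0, "az": 0}])

```text
t: 5.25
tool_pos: [0.5698, 0.1453, 0.2127]
orientation: [3.135, -0.204, -0.0]
force: [-2.5, 0.4, -0.0]
opening: 0.0403
gripper_force: 1.2
```

>>> carry_out(targets=[{"hand": 43, "x": 0, "y": 0, "z": 0, "ax": 0, "ay": 0, "az": 0}, {"hand": 43, "x": -0.03, "y": 0, "z": 0, "ax": 0, "ay": 0, "az": 0}, {"hand": 43, "x": -0.06, "y": 0, "z": -0.05, "ax": 0, "ay": 0, "az": 0}, {"hand": 43, "x": -0.08, "y": 0, "z": -0.1, "ax": 0, "ay": 0, "az": 0}, {"hand": 43, "x": -0.1, "y": -0.05, "z": -0.13, "ax": 0, "ay": 0, "az": 0}, {"hand": 43, "x": -0.1, "y": -0.11, "z": -0.13, "ax": 0, "ay": 0, "az": 0}, {"hand": 43, "x": -0.1, "y": -0.16, "z": -0.13, "ax": 0, "ay": 0, "az": 0}, {"hand": 43, "x": -0.1, "y": -0.16, "z": -0.13, "ax": 0, "ay": 0, "az": 0}])

```text
t: 6.25
tool_pos: [0.4909, 0.3201, 0.3432]
orientation: [-3.134, 0.199, -0.002]
force: [-0.7, -0.4, -0.3]
opening: 0.0401
gripper_force: 0.0
```

```bash
python3 -c "
from h import *
st();p=kit('k2.npz')
cv2.imwrite('pics/t2.png',cv2.resize(cv2.convertScaleAbs(p[120:310,220:400],alpha=1.8),None,fx=3,fy=3))"
```

```text
t 6.25 pos [0.4909 0.3201 0.3432] tooly -1.6973308207424547 deck xy -0.2723614252027424 -0.09392666251391095 tilt [ 0.0014  0.0014 -1.    ] F [-0.7364 -0.4057 -0.2724] open 0.04007849738241944 q [0.4901 0.1279 1.6042 0.0006 1.4076 2.1874]
kit n 111 size [95.8542 60.7066] deck -0.10712945014421432 0.0464943394381567 ang -0.00090777874
```

View pics/t2.png

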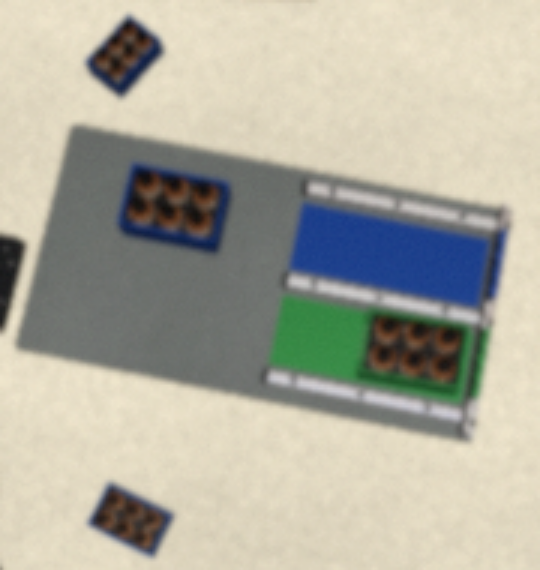

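The box is now at rack (-0.107, +0.046), parallel to the lane and about 1.5 mm off its centre line; it sits at crop (175,208). Now going round to the rear end, with the tool turned a quarter.

```bash
python3 -c "
from h import *
go(-.2,.0475,.343,A+np.pi/2)"
```

```text
t 6.3 pos [0.491  0.3184 0.3429] tooly -1.6983809354527744 deck xy -0.2707449523489524 -0.09364926263332558 tilt [ 0.0008  0.0002 -1.    ] F [ 0.8148 -0.5397  0.4618] open 0.040226933358704475 q [ 0.4879  0.1264  1.6062 -0.0002  1.4081  2.1863]
shift [0.1412 0.0707 0.    ] rot [ 0.0004 -0.0009 -1.5712]
```

>>> carry_out(targets=[{"hand": 16, "x": 0.02, "y": 0.01, "z": 0, "ax": 0, "ay": 0, "az": -0.18}, {"hand": 16, "x": 0.04, "y": 0.02, "z": 0, "ax": 0, "ay": 0, "az": -0.36}, {"hand": 16, "x": 0.06, "y": 0.03, "z": 0, "ax": 0, "ay": 0, "az": -0.54}, {"hand": 16, "x": 0.08, "y": 0.04, "z": 0, "ax": 0, "ay": 0, "az": -0.72}, {"hand": 16, "x": 0.1, "y": 0.05, "z": 0, "ax": 0, "ay": 0, "az": -0.9}, {"hand": 16, "x": 0.12, "y": 0.06, "z": 0, "ax": 0, "ay": 0, "az": -1.08}, {"hand": 16, "x": 0.141, "y": 0.071, "z": 0, "ax": 0, "ay": 0, "az": -1.26}, {"hand": 16, "x": 0.141, "y": 0.071, "z": 0, "ax": 0, "ay": 0, "az": -1.42}])

```text
t: 7.3
tool_pos: [0.6229, 0.2255, 0.343]
orientation: [2.507, 1.891, 0.001]
force: [-1.6, -0.3, 0.4]
opening: 0.0146
gripper_force: 0.0
```

```bash
python3 -c "
from h import *
go(-.2,.0475,.222,A+np.pi/2)"
```

```text
t 7.3 pos [0.6229 0.2255 0.343 ] tooly -0.27852692856032063 deck xy -0.1953231529804572 0.04900343437255805 tilt [ 0.001  -0.0006 -1.    ] F [-1.6478 -0.3433  0.3627] open 0.014595148696648956 q [ 0.2703  0.33    1.3709 -0.0009  1.4398  0.5489]
shift [ 0.0044 -0.0023  0.121 ] rot [ 0.0011  0.0004 -0.1513]
```

>>> carry_out(targets=[{"hand": 16, "x": 0.004, "y": -0.002, "z": 0, "ax": 0, "ay": 0, "az": -0.151}, {"hand": 16, "x": 0.004, "y": -0.002, "z": 0, "ax": 0, "ay": 0, "az": -0.151}, {"hand": 16, "x": 0.004, "y": -0.002, "z": 0.04, "ax": 0, "ay": 0, "az": -0.151}, {"hand": 16, "x": 0.004, "y": -0.002, "z": 0.08, "ax": 0, "ay": 0, "az": -0.151}, {"hand": 16, "x": 0.004, "y": -0.002, "z": 0.11, "ax": 0, "ay": 0, "az": -0.151}, {"hand": 16, "x": 0.004, "y": -0.002, "z": 0.121, "ax": 0, "ay": 0, "az": -0.151}, {"hand": 16, "x": 0.004, "y": -0.002, "z": 0.121, "ax": 0, "ay": 0, "az": -0.151}])

```text
t: 8.18
tool_pos: [0.6208, 0.2323, 0.2216]
orientation: [-2.363, -2.07, 0.001]
force: [-0.1, -0.1, 0.1]
opening: 0.0149
gripper_force: 0.0
```

```bash
python3 -c "
from h import *
go(-.135,.0475,.222,A+np.pi/2)"
```

```text
t 8.175 pos [0.6208 0.2323 0.2216] tooly -0.13193000329575716 deck xy -0.20175531351744425 0.04608051998924968 tilt [-0.0007 -0.0003 -1.    ] F [-0.1211 -0.0966  0.0827] open 0.014850494143437634 q [ 0.2807  0.4422  1.4608 -0.0001  1.2394  0.4127]
shift [-0.0667  0.0017 -0.0003] rot [-0.0007  0.0004 -0.0047]
```

>>> carry_out(targets=[{"hand": 16, "x": -0.01, "y": 0.001, "z": 0, "ax": 0, "ay": 0, "az": -0.005}, {"hand": 16, "x": -0.02, "y": 0.0015, "z": 0, "ax": 0, "ay": 0, "az": -0.005}, {"hand": 16, "x": -0.028, "y": 0.0015, "z": 0, "ax": 0, "ay": 0, "az": -0.005}, {"hand": 16, "x": -0.034, "y": 0.0015, "z": 0, "ax": 0, "ay": 0, "az": -0.005}, {"hand": 16, "x": -0.04, "y": 0.0015, "z": 0, "ax": 0, "ay": 0, "az": -0.005}, {"hand": 16, "x": -0.046, "y": 0.0015, "z": 0, "ax": 0, "ay": 0, "az": -0.005}, {"hand": 16, "x": -0.052, "y": 0.0015, "z": 0, "ax": 0, "ay": 0, "az": -0.005}, {"hand": 16, "x": -0.06, "y": 0.002, "z": 0, "ax": 0, "ay": 0, "az": -0.005}])

```text
t: 9.18
tool_pos: [0.6151, 0.1729, 0.222]
orientation: [-2.355, -2.079, -0.001]
force: [0.1, 4.6, 1.2]
opening: 0.0151
gripper_force: 1.8
```

>>> carry_out(targets=[{"hand": 16, "x": -0.006, "y": 0, "z": 0, "ax": 0, "ay": 0, "az": 0}, {"hand": 16, "x": -0.012, "y": 0, "z": 0, "ax": 0, "ay": 0, "az": 0}, {"hand": 16, "x": -0.018, "y": 0, "z": 0, "ax": 0, "ay": 0, "az": 0}, {"hand": 16, "x": -0.024, "y": 0, "z": 0, "ax": 0, "ay": 0, "az": 0}, {"hand": 16, "x": -0.03, "y": 0, "z": 0, "ax": 0, "ay": 0, "az": 0}, {"hand": 16, "x": -0.036, "y": 0, "z": 0, "ax": 0, "ay": 0, "az": 0}, {"hand": 16, "x": -0.042, "y": 0, "z": 0, "ax": 0, "ay": 0, "az": 0}, {"hand": 16, "x": -0.048, "y": 0, "z": 0, "ax": 0, "ay": 0, "az": 0}])

```text
t: 10.18
tool_pos: [0.6092, 0.125, 0.222]
orientation: [2.356, 2.078, 0.001]
force: [1.2, 4.6, 4.6]
opening: 0.0151
gripper_force: 2.5
```

```bash
python3 -c "
from h import *
st();p=kit('k3.npz'); q,d=read_camera('scene')
a=cv2.resize(cv2.convertScaleAbs(p[150:270,250:400],alpha=1.8),None,fx=2.6,fy=2.6)
b=cv2.resize(cv2.convertScaleAbs(q[140:260,240:390],alpha=2),None,fx=2.6,fy=2.6)
cv2.imwrite('pics/c3.png',np.hstack([a,b]))"
```

```text
t 10.175 pos [0.6092 0.125  0.222 ] tooly -0.124940879565125 deck xy -0.0939022963394946 0.04813510250320911 tilt [ 0.0004  0.0002 -1.    ] F [1.2169 4.6135 4.5627] open 0.01513643620322906 q [0.12   0.341  1.5898 0.0002 1.2103 0.2449]
kit n 52 size [40.331  61.1058] deck -0.00932463546568106 0.04685659509537917 ang 1.5816746
```

View pics/c3.png

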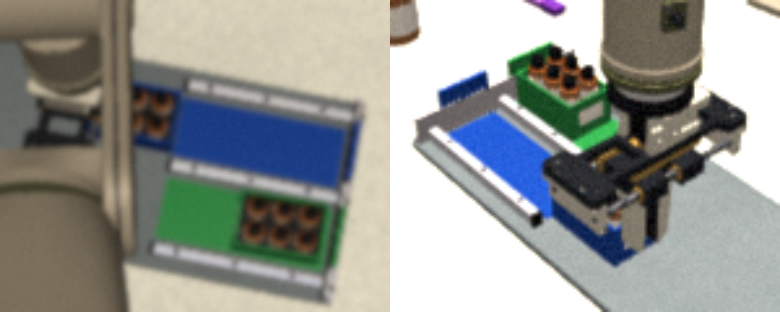

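The box is entering the blue lane mouth straight: its front is at about x = +0.01, 1 mm off the centre line, and it stays clear of the rail caps at left-crop (195,85) and (172,165). Continuing down the lane.

>>> carry_out(targets=[{"hand": 16, "x": -0.006, "y": 0, "z": 0, "ax": 0, "ay": 0, "az": 0}, {"hand": 16, "x": -0.012, "y": 0, "z": 0, "ax": 0, "ay": 0, "az": 0}, {"hand": 16, "x": -0.018, "y": 0, "z": 0, "ax": 0, "ay": 0, "az": 0}, {"hand": 16, "x": -0.024, "y": 0, "z": 0, "ax": 0, "ay": 0, "az": 0}, {"hand": 16, "x": -0.03, "y": 0, "z": 0, "ax": 0, "ay": 0, "az": 0}, {"hand": 16, "x": -0.036, "y": 0, "z": 0, "ax": 0, "ay": 0, "az": 0}, {"hand": 16, "x": -0.042, "y": 0, "z": 0, "ax": 0, "ay": 0, "az": 0}, {"hand": 16, "x": -0.048, "y": 0.0005, "z": 0, "ax": 0, "ay": 0, "az": 0}])

```text
t: 11.28
tool_pos: [0.6034, 0.0772, 0.2216]
orientation: [-2.356, -2.078, 0.001]
force: [-0.8, 2.5, -0.4]
opening: 0.0151
gripper_force: 1.4
```

```bash
python3 -c "
from h import *
go(.09,.0485,.222,A+np.pi/2);p=kit('k4.npz')"
```

```text
t 11.275 pos [0.6034 0.0772 0.2216] tooly -0.12503907460492122 deck xy -0.045715447280762676 0.04853016913337516 tilt [-0.0005 -0.0001 -1.    ] F [-0.7774  2.5036 -0.4342] open 0.015058376217481939 q [ 0.043   0.3089  1.6304 -0.0001  1.2028  0.168 ]
shift [-0.1357 -0.0003 -0.0004] rot [-0.0004  0.0001  0.0022]
kit n 46 size [76.5039 60.4266] deck 0.02084181838956435 0.047826630120659165 ang -0.0024354458
```

>>> carry_out(targets=[{"hand": 16, "x": -0.006, "y": 0, "z": 0, "ax": 0, "ay": 0, "az": 0}, {"hand": 16, "x": -0.012, "y": 0, "z": 0, "ax": 0, "ay": 0, "az": 0}, {"hand": 16, "x": -0.018, "y": 0, "z": 0, "ax": 0, "ay": 0, "az": 0}, {"hand": 16, "x": -0.024, "y": 0, "z": 0, "ax": 0, "ay": 0, "az": 0}, {"hand": 16, "x": -0.03, "y": 0, "z": 0, "ax": 0, "ay": 0, "az": 0}, {"hand": 16, "x": -0.036, "y": 0, "z": 0, "ax": 0, "ay": 0, "az": 0}, {"hand": 16, "x": -0.042, "y": 0, "z": 0, "ax": 0, "ay": 0, "az": 0}, {"hand": 16, "x": -0.048, "y": 0, "z": 0, "ax": 0, "ay": 0, "az": 0}])

```text
t: 12.32
tool_pos: [0.5976, 0.0296, 0.2217]
orientation: [-2.356, -2.078, 0.0]
force: [0.5, 2.6, -2.7]
opening: 0.0152
gripper_force: 0.9
```

>>> carry_out(targets=[{"hand": 16, "x": -0.006, "y": 0, "z": 0, "ax": 0, "ay": 0, "az": 0}, {"hand": 16, "x": -0.012, "y": 0, "z": 0, "ax": 0, "ay": 0, "az": 0}, {"hand": 16, "x": -0.018, "y": 0, "z": 0, "ax": 0, "ay": 0, "az": 0}, {"hand": 16, "x": -0.024, "y": 0, "z": 0, "ax": 0, "ay": 0, "az": 0}, {"hand": 16, "x": -0.03, "y": 0, "z": 0, "ax": 0, "ay": 0, "az": 0}, {"hand": 16, "x": -0.036, "y": 0, "z": 0, "ax": 0, "ay": 0, "az": 0}, {"hand": 16, "x": -0.042, "y": 0, "z": 0, "ax": 0, "ay": 0, "az": 0}, {"hand": 16, "x": -0.048, "y": 0, "z": 0, "ax": 0, "ay": 0, "az": 0}])

```text
t: 13.32
tool_pos: [0.5916, -0.018, 0.2217]
orientation: [-2.356, -2.078, 0.0]
force: [-0.2, 1.3, -1.6]
opening: 0.0144
gripper_force: 0.9
```

```bash
python3 -c "
from h import *
go(.09,.0485,.222,A+np.pi/2);p=kit('k5.npz')"
```

```text
t 13.325 pos [ 0.5916 -0.018   0.2217] tooly -0.12504064285163552 deck xy 0.05023386420826168 0.048843230946124014 tilt [-0.  0. -1.] F [-0.1749  1.3192 -1.5768] open 0.014418716280018134 q [-0.1171  0.268   1.6796  0.      1.194   0.0079]
shift [-0.0398 -0.0004 -0.0003] rot [-0.     -0.      0.0022]
kit n 38 size [94.0008 59.2787] deck 0.10825210487545453 0.04751591225797882 ang -0.018974781
```

>>> carry_out(targets=[{"hand": 16, "x": -0.006, "y": 0, "z": 0, "ax": 0, "ay": 0, "az": 0}, {"hand": 16, "x": -0.012, "y": 0, "z": 0, "ax": 0, "ay": 0, "az": 0}, {"hand": 16, "x": -0.018, "y": 0, "z": 0, "ax": 0, "ay": 0, "az": 0}, {"hand": 16, "x": -0.024, "y": 0, "z": 0, "ax": 0, "ay": 0, "az": 0}, {"hand": 16, "x": -0.03, "y": 0, "z": 0, "ax": 0, "ay": 0, "az": 0}, {"hand": 16, "x": -0.035, "y": 0, "z": 0, "ax": 0, "ay": 0, "az": 0}, {"hand": 16, "x": -0.039, "y": 0, "z": 0, "ax": 0, "ay": 0, "az": 0}, {"hand": 16, "x": -0.041, "y": 0, "z": 0, "ax": 0, "ay": 0, "az": 0}])

```text
t: 14.38
tool_pos: [0.5865, -0.0585, 0.2218]
orientation: [2.356, 2.078, 0.0]
force: [0.9, 3.2, 0.1]
opening: 0.0151
gripper_force: 1.4
```

```bash
python3 -c "
from h import *
st();p=kit('k6.npz')"
```

```text
t 14.375 pos [ 0.5865 -0.0585  0.2218] tooly -0.125208890511796 deck xy 0.09105070703734344 0.04899373426470522 tilt [ 0.0002  0.     -1.    ] F [0.8771 3.1752 0.0655] open 0.015081845565097281 q [-0.1865  0.2619  1.6868  0.0001  1.1928 -0.0613]
kit n 22 size [56.4734 58.9018] deck 0.12825260627637683 0.04659605502924722 ang 1.6122229
```

>>> carry_out(targets=[{"hand": 16, "x": -0.0015, "y": 0, "z": 0, "ax": 0, "ay": 0, "az": 0}, {"hand": 16, "x": -0.003, "y": 0, "z": 0, "ax": 0, "ay": 0, "az": 0}, {"hand": 16, "x": -0.004, "y": 0, "z": 0, "ax": 0, "ay": 0, "az": 0}, {"hand": 16, "x": -0.005, "y": 0, "z": 0, "ax": 0, "ay": 0, "az": 0}])

```text
t: 14.92
tool_pos: [0.5859, -0.0632, 0.2218]
orientation: [2.356, 2.078, 0.0]
force: [0.1, 3.4, 0.7]
opening: 0.0147
gripper_force: 1.6
```

>>> carry_out(targets=[{"hand": 16, "x": -0.0005, "y": 0, "z": 0, "ax": 0, "ay": 0, "az": 0}, {"hand": 16, "x": -0.001, "y": 0, "z": 0, "ax": 0, "ay": 0, "az": 0}])

```text
t: 15.18
tool_pos: [0.5858, -0.0643, 0.2218]
orientation: [2.356, 2.078, 0.0]
force: [0.4, 3.0, 1.0]
opening: 0.0147
gripper_force: 1.7
```

>>> carry_out(targets=[{"hand": 16, "x": -0.0005, "y": 0, "z": 0, "ax": 0, "ay": 0, "az": 0}, {"hand": 16, "x": -0.001, "y": 0, "z": 0, "ax": 0, "ay": 0, "az": 0}])

```text
t: 15.42
tool_pos: [0.5857, -0.0652, 0.2218]
orientation: [2.356, 2.078, 0.0]
force: [1.1, 3.6, 1.6]
opening: 0.0149
gripper_force: 1.8
```

>>> carry_out(targets=[{"hand": 16, "x": -0.0005, "y": 0, "z": 0, "ax": 0, "ay": 0, "az": 0}, {"hand": 16, "x": -0.001, "y": 0, "z": 0, "ax": 0, "ay": 0, "az": 0}])

```text
t: 15.68
tool_pos: [0.5856, -0.0662, 0.2218]
orientation: [2.356, 2.078, 0.0]
force: [-0.2, 4.4, 1.7]
opening: 0.0146
gripper_force: 1.9
```

>>> carry_out(targets=[{"hand": 16, "x": -0.0005, "y": 0, "z": 0, "ax": 0, "ay": 0, "az": 0}, {"hand": 16, "x": -0.001, "y": 0, "z": 0, "ax": 0, "ay": 0, "az": 0}])

```text
t: 15.92
tool_pos: [0.5854, -0.0672, 0.2218]
orientation: [2.356, 2.078, 0.0]
force: [0.4, 3.8, 1.5]
opening: 0.015
gripper_force: 2.0
```

>>> carry_out(targets=[{"hand": 16, "x": -0.0005, "y": 0, "z": 0, "ax": 0, "ay": 0, "az": 0}, {"hand": 16, "x": -0.001, "y": 0, "z": 0, "ax": 0, "ay": 0, "az": 0}])

```text
t: 16.18
tool_pos: [0.5854, -0.0677, 0.2218]
orientation: [-2.355, -2.078, -0.002]
force: [1.0, 7.5, 2.5]
opening: 0.0148
gripper_force: 4.4
```

>>> carry_out(targets=[{"hand": 16, "x": -0.0005, "y": 0, "z": 0, "ax": 0, "ay": 0, "az": 0}, {"hand": 16, "x": -0.001, "y": 0, "z": 0, "ax": 0, "ay": 0, "az": 0}])

```text
t: 16.42
tool_pos: [0.5854, -0.068, 0.2218]
orientation: [-2.355, -2.078, -0.004]
force: [2.3, 13.0, 0.6]
opening: 0.0149
gripper_force: 6.4
```

```bash
python3 -c "
from h import *
st()"
```

```text
t 16.425 pos [ 0.5854 -0.068   0.2218] tooly -0.12477627340698708 deck xy 0.10057373555895649 0.049069149788135896 tilt [ 0.0008  0.0025 -1.    ] F [ 2.2914 13.0052  0.5899] open 0.014878178866926627 q [-0.2035  0.2615  1.6873  0.0028  1.1926 -0.0797]
```

The force rose to 13 N at rack x = 0.1006, about where contact with the stop was expected. So the box is seated against the stop. Backing off and moving clear.

>>> carry_out(targets=[{"hand": 16, "x": 0.004, "y": 0, "z": 0, "ax": 0, "ay": 0, "az": 0}, {"hand": 16, "x": 0.02, "y": 0, "z": 0, "ax": 0, "ay": 0, "az": 0}, {"hand": 16, "x": 0.05, "y": 0, "z": 0, "ax": 0, "ay": 0, "az": 0}, {"hand": 16, "x": 0.065, "y": 0, "z": -0.04, "ax": 0, "ay": 0, "az": 0}, {"hand": 16, "x": 0.09, "y": 0, "z": -0.09, "ax": 0, "ay": 0, "az": 0}, {"hand": 16, "x": 0.13, "y": 0, "z": -0.13, "ax": 0, "ay": 0, "az": 0}, {"hand": 16, "x": 0.19, "y": 0, "z": -0.14, "ax": 0, "ay": 0, "az": 0}, {"hand": 16, "x": 0.25, "y": 0, "z": -0.14, "ax": 0, "ay": 0, "az": 0}])

```text
t: 17.42
tool_pos: [0.6167, 0.1809, 0.3639]
orientation: [2.355, 2.076, 0.004]
force: [0.6, -0.6, 0.2]
opening: 0.0147
gripper_force: 0.0
```

>>> carry_out(targets=[{"hand": 16, "x": 0.03, "y": 0, "z": 0, "ax": 0, "ay": 0, "az": 0}, {"hand": 16, "x": 0.03, "y": 0, "z": 0, "ax": 0, "ay": 0, "az": 0}, {"hand": 16, "x": 0.03, "y": 0, "z": 0, "ax": 0, "ay": 0, "az": 0}])

```text
t: 17.8
tool_pos: [0.6199, 0.2084, 0.3613]
orientation: [2.355, 2.078, -0.002]
force: [-0.2, -0.8, -0.8]
opening: 0.0149
gripper_force: 0.0
```

```bash
python3 -c "
from h import *
st();p=kit('k7.npz'); q,d=read_camera('scene')
a=cv2.resize(cv2.convertScaleAbs(p[150:270,250:400],alpha=1.8),None,fx=2.6,fy=2.6)
b=cv2.resize(cv2.convertScaleAbs(q[140:260,240:390],alpha=2),None,fx=2.6,fy=2.6)
cv2.imwrite('pics/c7.png',np.hstack([a,b]))"
```

```text
t 17.8 pos [0.6199 0.2084 0.3613] tooly -0.12482623867566423 deck xy -0.17792758362416686 0.04818802001366479 tilt [-0.0006 -0.0009 -1.    ] F [-0.207  -0.7642 -0.7681] open 0.014918397672235614 q [ 0.2461  0.297   1.3771 -0.0007  1.4683  0.371 ]
kit n 107 size [95.3175 61.0429] deck 0.15634627739014575 0.04842174251960825 ang -0.007869244
```

View pics/c7.png

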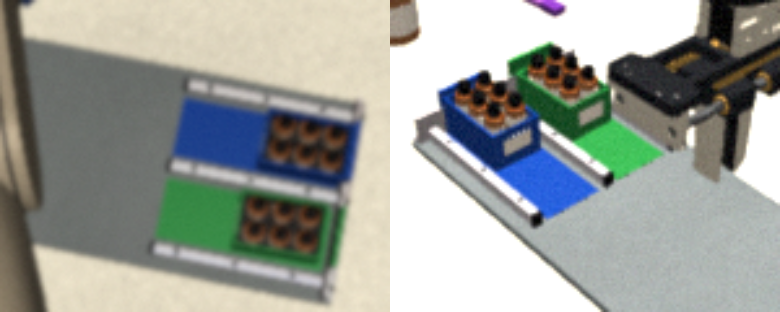

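The box stands against the stop at left-crop (310,145). It measures (0.156, 0.048) against a target of (0.157, 0.048), is straight to 0.01 rad, and has gaps to both rails. The robot is clear, so I'm handing in.

```bash
python3 -c "
from plant import robot
print(robot.close_job())"
```

```text
the job is handed in; nothing more can be done
None
```

The blue kit is resting straight against the blue lane's end stop, measured within about 1 mm of the target. The green kit looked undisturbed in the last pictures, the arm is clear, and the job was handed in at about 18 s (no verdict was returned).

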